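Mix a sample bottle on the touch mixer

ROBOT

A 6-joint arm with a two-finger parallel gripper is mounted at the origin on the work surface. World frame = base frame: x ahead of the robot, y to its left, z up, the work surface at z = 0. Lengths are in mm, angles in rad, forces in N, time in s.
With the tool pointing down it reaches from about 300 to 750 mm from the base axis. Payload 8.5 kg.
Tool frame: the origin (TCP) lies midway between the tips of the shut fingers; the grasp point (between the pads) lies 19 mm behind it; x points along the fingers, y is the direction in which the jaws open and shut, and the axes are right-handed (so a half turn about x gives the same grasp; the last joint's range is limited). The gripper opens to 85 mm and grips with 20 to 120 N. Pads are 22 mm wide; open, the fingers measure 114 mm over their backs; the gripper's body (76 mm by 85 mm) begins 54 mm behind the grasp point. The pads swing forward as they close: fully open they stand 13 mm farther back than shut.
Start: joints at [-1.499, 0.381, 1.297, -0, 1.464, -0.215], TCP at [155.581, -527.518, 231.322] pointing down, gripper open.
Joint ranges: [-3.11, 3.11], [-0.89, 2.33], [0.22, 2.48], [-1.42, 4.56], [0.17, 2.85], [-2.88, 2.88]. Speed limits (rad/s): [2.39, 2.39, 3.14, 3.14, 3.14, 3.14].

INTERFACE

Orientations are given as a unit quaternion [x, y, z, w].
In Python, from workcell import arm, cams gives the robot as it stands. The module is installed in compiled form; this text tells all that it offers.
- The arm moves only by the shell command python3 -m crank 'ROWS'. ROWS is JSON, a list that holds one entry, the list of rows, each a list of 5 numbers: the opening, from 0 (shut) to 1 (fully open), then the shift along the tool's x, y, z in mm, then the turn about the tool's x in rad. In form: [[[fingers, x, y, z, spin], ...]]. A call has 1 to 20 rows; each row shifts and turns the pose as measured when the row begins, along the tool's axes as they then stand; what a row does not reach is not made up. A row lasts 1/10 s, in which the tool goes at most 50 mm and 8.59 degrees, less where a joint would pass 70% of its speed; a pose out of reach is approached as far as the arm can. A call with a gripper value outside its range is refused whole. The fingers move at their own pace and stop on an object; the grip force is fixed at half the most. Time passes only in rows, so rows that do not move let the fingers close. It gives the time, the measured TCP pose, the force and the opening at its end, in the units of the state.
- arm.get_obs(): the state, without advancing time (a new reading comes with each control period).
- cams.snapshot(name): name is "side" or "top"; returns a dict with "image" (420x560x3 uint8, blue, green, red), "depth" (420x560 float32, mm along the optical axis (not along the pixel's ray), 0 where there is no reading), "camera_matrix" (3x3 intrinsics, pixels), "R" (3x3) and "t" (3): a world point X has camera coordinates R X + t. Camera axes: x right, y down, z forward; pixel columns grow to the right and rows downward; lengths in mm; the calibration is good to about 2 mm. A picture is of the moment at which its call begins.
- arm.sign_off(): hands the job in, once; it reports no verdict.
The state is a dict: "time": time; "joints": joint angles; "qvel": joint speeds; "tau": joint torques, N m; "eef_pos": TCP position; "eef_rot": TCP orientation; "wrist_force": force on the tool from outside, world axes, zero at the start; "ft_torque": the same for the moment, N m; "gripper_width": finger opening in mm.
Only numpy, scipy, OpenCV 4.12 (cv2) and the standard library are available. Lean on these libraries where they do the work, as an engineer would, in place of code of your own. Each camera call takes 0.05 s, during which the arm holds its last target. There are 200 camera calls.

TASK

Pick up the white sample bottle, the tallest of the three white containers (stout body, narrower cap), press it upright down onto the round sprung pad of the mixer until the pad is fully depressed and hold it down for about a second. Then lift it off and stand it upright in the shallow steel tray, setting it down rather than dropping it, and let go.

Things in the scene. Friction and masses are not known exactly. Their poses are not given: they have to be found in the camera images.
- sample_center (a point): Centre, 45 mm above the foot, of the loose white sample bottle: 90 mm tall, straight round body 46 mm in diameter up to 64 mm, then a screw cap 34 mm in diameter; 0.11 to 0.23 kg; starts upright on the desk, z up its axis. Beside it stand two white containers not wanted: a slim one (28 mm in diameter, 80 mm tall) and a low wide jar (64 mm in diameter, 45 mm tall).
- pad_top (a point): Centre of the top face of the mixer's round flat black rubber pad, 68 mm in diameter; moves with it. It starts 78 mm above the desk and goes straight down 12 mm to its stop. The mixer is a white box 130 x 120 mm, its top 58 mm above the desk, fixed to the desk; the pad stands over its middle on a steel stem. z axis up.
- mixer_pad (a joint): Travel of the sprung pad in m: 0 is up, 0.012 is fully depressed. The spring pushes back with about 2.5 N at the top and 8.5 N fully down, and lifts the pad again when unloaded.
- tray_floor (a point): Centre of the inner floor (3 mm above the desk) of the shallow open square steel tray, 150 x 150 mm outside, walls 3 mm thick and 18 mm high, fixed to the desk. x and y axes run along its sides, z up.
Mind the look-alikes: they are no part of the job. What is shaped like the part that bears pad_top but purple is not meant.

How it is judged:
By the outcome, as a careful person would: the job done as asked, in the order asked, and still so for the second after the job is handed in, with the robot touching nothing.
It also fails if it takes over 58 s, if anything falls off the work surface, if the arm or the gripper's body presses on something with over 40 N, if the wrist force passes 120 N, or if a joint passes its speed limit or range.

## Working session

There is one attempt and no reset: what is moved stays moved. The work goes in short steps, Python scripts to look and compute and a shell command to move; the robot and the scene stay as the last step left them, time stands still between calls to the robot, and variables do not carry over. Pictures are saved under pics/ and viewed, on a budget of 10 in all, crops included, one or two more only if the job needs it, and the job is handed in when it is done.

```bash
mkdir -p pics; python3 - <<'E'
from workcell import arm,cams
import cv2,numpy as np
o=arm.get_obs();print(o)
a=[]
for n in("top","side"):
    s=cams.snapshot(n);np.savez(f"{n}0.npz",**s);cv2.imwrite(f"pics/{n}0.png",s["image"]);print(n,s["camera_matrix"],s["R"],s["t"])
E
```

```text
{'time': 0.0, 'joints': array([-1.49930797e+00,  3.81186254e-01,  1.29826840e+00, -6.82732834e-06,
        1.46361240e+00, -2.15292916e-01]), 'qvel': array([-1.35179603e-03,  1.23001329e-03, -1.29294955e-04, -1.71671542e-05,
       -1.26864694e-03, -4.11551443e-04]), 'tau': array([-8.96797010e-04, -4.48461235e+01, -2.31278837e+01, -2.00517156e-04,
        4.77121241e-03, -8.99898929e-07]), 'eef_pos': array([ 155.5543121 , -527.23042977,  230.71444275]), 'eef_rot': array([ 0.69988469,  0.10156573, -0.69981458,  0.10052552]), 'wrist_force': array([-0.05332663, -0.14969415,  0.21860857]), 'ft_torque': array([ 0.00482775,  0.05211998, -0.0216134 ]), 'gripper_width': 85.29584444229518}
top [[470.00085164   0.         273.64054697]
 [  0.         470.00085164 210.23498955]
 [  0.           0.           1.        ]] [[ 1.39141579e-02 -9.99902361e-01  1.29029793e-03]
 [-9.95876530e-01 -1.39738052e-02 -8.96363188e-02]
 [ 8.96455971e-02 -3.77635322e-05 -9.95973727e-01]] [ 104.8589377   497.53083895 1613.94588327]
side [[484.91679563   0.         282.1346869 ]
 [  0.         484.91679563 206.76550164]
 [  0.           0.           1.        ]] [[-0.99325506 -0.11490287 -0.01554699]
 [-0.07515851  0.74011327 -0.66826907]
 [ 0.08829256 -0.66259315 -0.74375718]] [ 470.98955734   -2.51478488 1685.26656415]
```

View pics/top0.png

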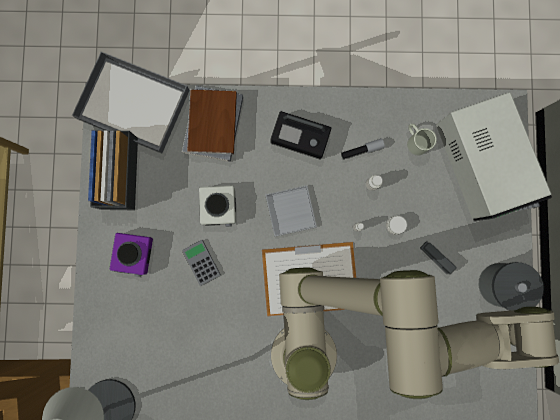

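View pics/side0.png

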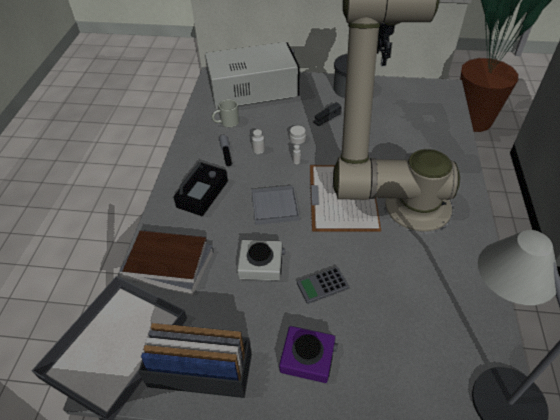

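The top view shows the sample bottle at (376,182), the slim one at (359,226), the jar at (397,225), the tray at (293,210), the mixer with its white box at (217,205) and the purple decoy at (130,253). In the side view the bottle is at (258,142), the mixer at (260,258) and the tray at (274,203).

```bash
cat > h.py <<'E'
import numpy as np,cv2
def cloud(s):
    K,R,t=s["camera_matrix"],s["R"],s["t"];v,u=np.mgrid[:420,:560];d=s["depth"]
    P=np.stack([(u-K[0,2])*d/K[0,0],(v-K[1,2])*d/K[1,1],d],-1)
    return (P-t)@R
def ray(s,u,v,z):
    K,R,t=s["camera_matrix"],s["R"],s["t"];c=-R.T@t
    r=R.T@np.linalg.inv(K)@[u,v,1];return c+r*(z-c[2])/r[2]
E
python3 - <<'E'
from h import *
for n,rois in(("top",dict(bottle=(360,168,394,196),slim=(350,216,368,236),jar=(384,210,412,240),pad=(195,183,238,228),tray=(262,180,325,240))),
              ("side",dict(bottle=(246,125,270,158),slim=(288,142,304,167),jar=(286,122,310,146),pad=(235,235,288,282),tray=(245,180,302,226)))):
    s=np.load(n+"0.npz");C=cloud(s);hsv=cv2.cvtColor(s["image"],cv2.COLOR_BGR2HSV)
    for k,(a,b,c,d) in rois.items():
        P=C[b:d,a:c].reshape(-1,3);g=s["depth"][b:d,a:c].ravel()>0;V=hsv[b:d,a:c,2].ravel()
        z=P[:,2]
        lo,hi=dict(bottle=(84,97),slim=(70,90),jar=(38,50),pad=(71,85),tray=(11,30))[k]
        m=g&(z>lo)&(z<hi);Q=P[m].astype(np.float32)
        print(n,k,m.sum(),Q.mean(0).round(1),"mid",((Q.min(0)+Q.max(0))/2).round(1),"ext",np.ptp(Q,0).round(1), cv2.minAreaRect(Q[:,:2]) if k=="tray" else "")
        if k=="bottle": 
            m=g&(z>15);Q=P[m];print("  all",((Q.min(0)+Q.max(0))/2).round(1),np.ptp(Q,0).round(1))
        if k=="pad":
            M=((V<70)).reshape(d-b,c-a).astype(np.uint8)
            cs=max(cv2.findContours(M,0,1)[0],key=cv2.contourArea);(u,v),ax,_=cv2.fitEllipse(cs)
            print("  dark ellipse",u+a,v+b,ax,ray(s,u+a,v+b,78))
            m=g&(z>48)&(z<65);Q=P[m].astype(np.float32);print("  box",cv2.minAreaRect(Q[:,:2]))
E
```

```text
top bottle 75 [ 594.9 -232.2   90.2] mid [ 595.1 -232.1   90.4] ext [31.7 31.2 12.8] 
  all [ 594.8 -230.7   56.6] [45.7 43.3 80.5]
top slim 28 [ 441.6 -178.1   79.4] mid [ 440.5 -178.3   79.2] ext [16.8 19.4 15.3] 
top jar 209 [ 450.2 -312.8   44.5] mid [ 451.  -313.2   44. ] ext [58.9 59.2 11.8] 
top pad 309 [508.9 307.3  78.4] mid [508.  307.8  78. ] ext [64.3 64.9 13.9] 
  dark ellipse 216.87135887145996 204.2523193359375 (21.95026397705078, 22.29100799560547) [508.53558649 303.12759466  78.        ]Traceback (most recent call last):
  File "<stdin>", line 17, in <module>
cv2.error: OpenCV(4.12.0) /io/opencv/modules/imgproc/src/convhull.cpp:143: error: (-215:Assertion failed) total >= 0 && (depth == CV_32F || depth == CV_32S) in function 'convexHull'
```

```bash
python3 - <<'E'
from h import *
for n,rois in(("top",dict(pad=(195,183,238,228),tray=(262,180,325,240))),
              ("side",dict(bottle=(246,125,270,158),pad=(235,235,288,282),tray=(245,180,302,226)))):
    s=np.load(n+"0.npz");C=cloud(s)
    for k,(a,b,c,d) in rois.items():
        P=C[b:d,a:c].reshape(-1,3);g=s["depth"][b:d,a:c].ravel()>0;z=P[:,2]
        lo,hi=dict(bottle=(84,97),pad=(71,85),tray=(11,30))[k]
        m=g&(z>lo)&(z<hi);Q=P[m].astype(np.float32)
        print(n,k,m.sum(),Q.mean(0).round(1),"mid",((Q.min(0)+Q.max(0))/2).round(1),"ext",np.ptp(Q,0).round(1), cv2.minAreaRect(np.ascontiguousarray(Q[:,:2])) if k=="tray" else "")
        if k=="pad":
            m=g&(z>50)&(z<64);Q=P[m][:,:2].astype(np.float32).copy();print("  box",cv2.minAreaRect(Q))
from workcell import arm
from scipy.spatial.transform import Rotation as Ro
print(Ro.from_quat(arm.get_obs()["eef_rot"]).as_matrix().round(3))
E
```

```text
top pad 309 [508.9 307.3  78.4] mid [508.  307.8  78. ] ext [64.3 64.9 13.9] 
  box ((508.43902587890625, 307.4115905761719), (131.2143096923828, 120.19415283203125), 1.7414138317108154)
top tray 204 [499.7  52.4  16.7] mid [501.3  44.3  19.6] ext [208.4 196.9  17.1] ((496.8898010253906, 39.204254150390625), (197.76907348632812, 183.14772033691406), 11.068939208984375)
side bottle 56 [ 593.9 -233.1   90.2] mid [ 594.5 -234.2   90.2] ext [31.1 39.1 11.9] 
side pad 336 [506.2 306.6  78.2] mid [506.5 304.7  78.3] ext [65.5 71.  13.3] 
  box ((506.30694580078125, 306.3511657714844), (130.06134033203125, 124.6261215209961), 2.7853682041168213)
side tray 261 [490.2  56.2  16.7] mid [493.6  48.5  19.8] ext [178.9 185.8  17.5] ((493.9813537597656, 49.90726089477539), (149.97671508789062, 161.05111694335938), 13.183954238891602)
[[-0.     0.283 -0.959]
 [ 0.001 -0.959 -0.283]
 [-1.    -0.001 -0.   ]]
```

```bash
python3 -m crank '[[[1,5,-14,-46,0],[1,5,-14,-46,0],[1,5,-14,-46,0],[1,5,-14,-46,0],[1,5,-14,-46,0],[1,5,-14,-46,0],[1,5,-14,-46,0],[1,5,-14,-46,0],[1,5,-14,-46,0],[1,5,-14,-46,0],[1,0,0,0,0]]]'
cat > go.py <<'E'
# tool-frame shift needed to reach a world TCP target
import sys;from workcell import arm;from scipy.spatial.transform import Rotation as R;import numpy as np
o=arm.get_obs();M=R.from_quat(o["eef_rot"]).as_matrix()
print(o["time"].__round__(2),o["eef_pos"].round(1),"F",o["wrist_force"].round(1),"w",round(o["gripper_width"],1),"axis",M[:,0].round(4),"y",M[:,1].round(3),"j",o["joints"].round(2))
if len(sys.argv)>3:
    d=np.array([float(x) for x in sys.argv[1:4]])-o["eef_pos"];print("tool shift",(M.T@d).round(1),np.linalg.norm(d).round(1))
E
python3 go.py 594.5 -232.5 140
```

```text
time: 1.2
eef_pos: [569.4, -253.8, 174.5]
eef_rot: [-0.699, -0.101, 0.701, -0.097]
wrist_force: [-1.2, -1.1, -0.3]
gripper_width: 85.6
1.2 [ 569.4 -253.8  174.5] F [-1.2 -1.1 -0.3] w 85.6 axis [-0.0047  0.0062 -1.    ] y [ 0.277 -0.961 -0.007] j [-0.61  0.55  1.17  0.    1.43  0.68]
tool shift [ 34.5 -13.2 -30.1] 47.7
```

```bash
python3 -m crank '[[[1,17,-7,-15,0],[1,17,-7,-15,0],[1,0,0,0,0]]]' >/dev/null; python3 go.py 594.5 -232.5 25
python3 - <<'E'
from workcell import cams;import cv2,numpy as np
from h import *
im=[]
for n,(u,v) in(("top",(376,182)),("side",(258,142))):
    s=cams.snapshot(n);np.savez(n+"1.npz",**s);im.append(cv2.resize(s["image"][v-50:v+50,u-50:u+50],(390,390),interpolation=2))
cv2.imwrite("pics/near1.png",np.hstack(im))
E
```

```text
1.5 [ 595.1 -230.3  137.9] F [-0.3  0.9 -0. ] w 85.4 axis [-0.0067  0.0066 -1.    ] y [ 0.279 -0.96  -0.008] j [-0.56  0.61  1.17  0.    1.37  0.73]
tool shift [112.8   2.9   0.7] 112.9
```

View pics/near1.png

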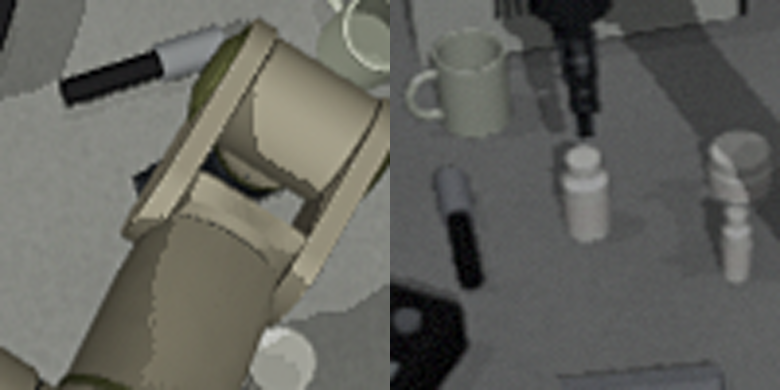

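The gripper hangs right over the bottle in the side crop: finger tips at (586,130), cap at (583,158). The top view is hidden by the arm. I'll descend and close.

```bash
python3 -m crank '[[[1,20,1.5,0.5,0],[1,20,1.5,0,0],[1,20,0,0,0],[1,20,0,0,0],[1,18,0,0,0],[1,14,0,0,0],[1,0,0,0,0]]]' >/dev/null; python3 go.py 594.5 -232.5 25
```

```text
2.3 [ 593.5 -243.9   32.3] F [-0.7  1.3  0.2] w 85.3 axis [ 0.0057 -0.0039 -1.    ] y [ 0.27  -0.963  0.005] j [-0.57  0.72  1.29 -0.    1.12  0.72]
tool shift [  7.3 -10.8  -4.1] 13.6
```

```bash
python3 -m crank '[[[1,4,-5,-2,0],[1,3,-5,-2,0],[1,0,0,0,0]]]' >/dev/null; python3 go.py 594.5 -232.5 25
```

```text
2.6 [ 595.1 -234.4   27.9] F [ 0.1 -0.5  0.2] w 85.2 axis [ 0.0093 -0.0064 -0.9999] y [ 0.268 -0.963  0.009] j [-0.56  0.72  1.3  -0.    1.1   0.74]
tool shift [ 2.9 -2.1  0.1] 3.6
```

```bash
python3 -m crank '[[[1,2,-2,0,0],[0.4,0,0,0,0],[0,0,0,0,0],[0,0,0,0,0],[0,0,0,0,0],[0,0,0,0,0],[0,0,0,0,0],[0,0,0,0,0]]]' >/dev/null; python3 go.py 594.5 -232.5 25
```

```text
3.4 [ 595.5 -232.7   27.8] F [-0.3  0.8  1.7] w 44.5 axis [ 0.0124 -0.0083 -0.9999] y [ 0.268 -0.963  0.011] j [-0.56  0.72  1.31 -0.    1.1   0.74]
tool shift [ 2.8 -0.5  0.9] 3.0
```

```bash
python3 -m crank '[[[0,-15,0,0,0],[0,-30,0,0,0],[0,-35,0,0,0],[0,-35,0,0,0],[0,-25,0,0,0],[0,0,0,0,0]]]' >/dev/null; python3 go.py 507.5 306.8 165
python3 - <<'E'
from workcell import cams;import cv2
s=cams.snapshot("side");cv2.imwrite("pics/lift.png",cv2.resize(s["image"][40:200,170:370],(800,600)[::1],interpolation=2))
E
```

```text
4.0 [ 592.2 -231.   169. ] F [ 0.2 -1.6 -2. ] w 44.4 axis [ 0.0046 -0.004  -1.    ] y [ 0.268 -0.963  0.005] j [-0.56  0.57  1.15 -0.    1.41  0.74]
tool shift [   1.4 -540.8  -62.5] 544.4
```

View pics/lift.png

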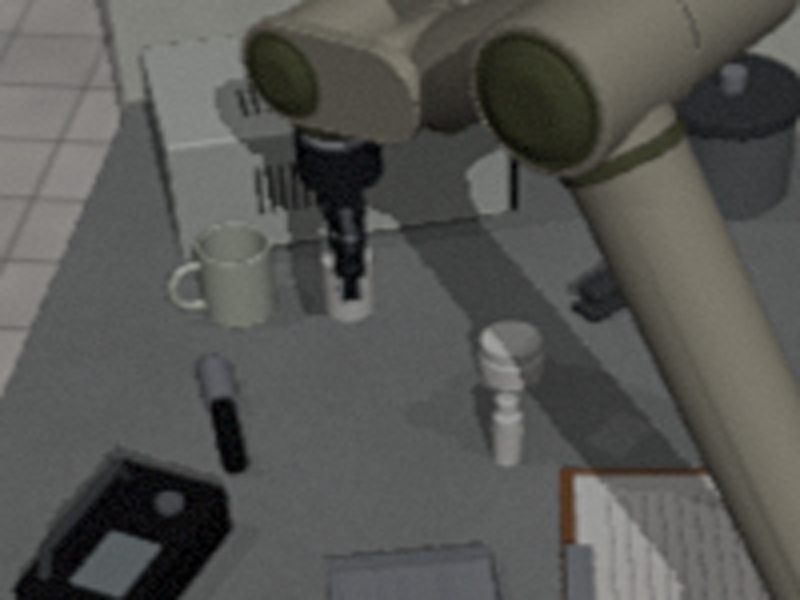

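The side view shows the bottle held upright between the fingers at (350,275), clear of the desk. Next is the move over the mixer.

```bash
python3 -m crank '[[[0,0,-20,-3,0],[0,0,-45,-5,0],[0,0,-45,-5,0],[0,0,-45,-5,0],[0,0,-45,-5,0],[0,0,-45,-5,0],[0,0,-45,-5,0],[0,0,-45,-5,0],[0,0,-45,-5,0],[0,0,-45,-5,0],[0,0,-45,-5,0],[0,0,-30,-4,0],[0,0,0,0,0]]]' >/dev/null; python3 go.py 507.5 306.8 165
```

```text
5.35 [492.4 292.8 142.8] F [ 0.7  0.8 -1.7] w 44.8 axis [-0.0416  0.0025 -0.9991] y [ 0.268 -0.963 -0.014] j [0.32 0.51 1.35 0.02 1.32 1.62]
tool shift [-22.7  -9.8 -17.4] 30.3
```

```bash
python3 -m crank '[[[0,-12,-5,-9,0],[0,-12,-5,-9,0]]]' >/dev/null; python3 go.py 507.5 306.8 150;python3 -m crank '[[[0,0,0,0,0]]]'>/dev/null; python3 go.py 507.5 306.8 150
```

```text
5.55 [504.  307.9 161.5] F [ 0.2  0.4 -1.2] w 44.4 axis [-0.0522 -0.0017 -0.9986] y [ 0.27  -0.963 -0.013] j [0.34 0.53 1.26 0.02 1.4  1.64]
tool shift [11.3  2.2 -3.7] 12.1
5.65 [503.9 308.4 160.9] F [-0.4 -0.  -3. ] w 44.6 axis [-0.0524 -0.0018 -0.9986] y [ 0.271 -0.963 -0.012] j [0.34 0.53 1.26 0.02 1.4  1.64]
tool shift [10.7  2.6 -3.6] 11.6
```

```bash
g(){ python3 go.py | sed 's/y \[.*//'; }
python3 -m crank '[[[0,20,0,0,0],[0,0,0,0,0]]]'>/dev/null; g
python3 -m crank '[[[0,-5,0,0,0],[0,-5,0,0,0],[0,-5,0,0,0],[0,-5,0,0,0],[0,0,0,0,0]]]'>/dev/null; g
python3 -m crank '[[[0,0,0,-20,0],[0,0,0,0,0]]]'>/dev/null; g
python3 -m crank '[[[0,0,0,5,0],[0,0,0,5,0],[0,0,0,5,0],[0,0,0,5,0],[0,0,0,0,0]]]'>/dev/null; g
```

```text
5.85 [500.8 307.2 137.6] F [-0.1 -1.2 -2.2] w 44.6 axis [-0.0569 -0.0037 -0.9984] 
6.35 [501.7 306.2 160.2] F [ 0.2  0.3 -1.7] w 44.5 axis [-0.0567 -0.0037 -0.9984] 
6.55 [521.5 311.8 160.2] F [-0.2 -0.3 -1.6] w 44.5 axis [-0.0552 -0.0033 -0.9985] 
7.05 [498.6 305.6 161.5] F [ 0.7  0.1 -0.8] w 45.1 axis [-0.0566 -0.0037 -0.9984]
```

```bash
g(){ python3 go.py | sed 's/y \[.*//'; }
python3 -m crank '[[[0,0,45,0,0],[0,0,45,0,0],[0,0,45,0,0],[0,0,0,0,0],[0,0,0,0,0]]]'>/dev/null; g
python3 -m crank '[[[0,0,-15,0,0],[0,0,-15,0,0],[0,0,-15,0,0],[0,0,-15,0,0],[0,0,-15,0,0],[0,0,-15,0,0],[0,0,-15,0,0],[0,0,-15,0,0],[0,0,-15,0,0],[0,0,0,0,0]]]'>/dev/null; g
python3 -m crank '[[[0,0,0,-45,0],[0,0,0,0,0],[0,0,0,45,0],[0,0,0,0,0]]]'>/dev/null; g
```

```text
7.55 [535.6 172.1 160.5] F [-0.1 -0.8 -1.7] w 44.6 axis [-0.0545 -0.0032 -0.9985] 
8.55 [488.4 323.7 162.5] F [ 1.   0.9 -2.2] w 44.7 axis [-0.055  -0.002  -0.9985] 
8.95 [482.6 326.  158.2] F [ 1.   0.6 -1.5] w 44.8 axis [-0.0662 -0.0072 -0.9978]
```

```bash
g(){ python3 go.py | sed 's/y \[.*//'; }
python3 -m crank '[[[0,0,0,-45,0],[0,0,0,0,0],[0,0,0,0,0]]]'>/dev/null; g
python3 -m crank '[[[0,0,0,9,0],[0,0,0,9,0],[0,0,0,9,0],[0,0,0,9,0],[0,0,0,9,0],[0,0,0,0,0]]]'>/dev/null; g
python3 -m crank '[[[0,-40,0,0,0],[0,0,0,0,0],[0,0,0,0,0]]]'>/dev/null; g
python3 -m crank '[[[0,8,0,0,0],[0,8,0,0,0],[0,8,0,0,0],[0,8,0,0,0],[0,8,0,0,0],[0,0,0,0,0]]]'>/dev/null; g
```

```text
9.25 [523.4 340.6 154.8] F [ 0.1 -0.1 -2.4] w 44.6 axis [-0.0693 -0.0089 -0.9976] 
9.85 [474.1 326.2 159.6] F [-0.4  0.6 -1.7] w 44.5 axis [-0.0687 -0.0088 -0.9976] 
10.15 [476.5 326.2 200.6] F [-1.1  0.4 -2.2] w 44.4 axis [-0.069  -0.009  -0.9976] 
10.75 [472.2 325.2 153.4] F [ 1.   0.7 -2.5] w 44.4 axis [-0.0748 -0.0114 -0.9971]
```

```bash
python3 go.py 509.5 307 150 | tail -1;
python3 -m crank '[[[0,0,5,-5,0],[0,0,5,-5,0],[0,0,5,-5,0],[0,0,5,-5,0],[0,0,5,-5,0],[0,0,2,-5,0],[0,0,0,0,0]]]'>/dev/null; python3 go.py 509.5 307 120
```

```text
tool shift [  0.8  28.5 -30.3] 41.6
11.45 [513.5 306.5 151.5] F [ 0.6  0.1 -1.9] w 44.4 axis [-0.0723 -0.0107 -0.9973] y [ 0.297 -0.955 -0.011] j [0.33 0.56 1.23 0.01 1.42 1.6 ]
tool shift [31.7 -1.3  1.4] 31.8
```

```bash

python3 -m crank '[[[0,8,0,0,0],[0,8,0,0,0],[0,8,0,0,0],[0,6,0,0,0],[0,0,0,0,0]]]'>/dev/null; python3 go.py 509.5 307 105
python3 - <<'E'
from workcell import cams;import cv2,numpy as np
im=[]
for n,(u,v) in(("top",(217,205)),("side",(260,245))):
    s=cams.snapshot(n);im.append(cv2.resize(s["image"][v-40:v+40,u-40:u+40],(390,390),interpolation=2))
cv2.imwrite("pics/pad1.png",np.hstack(im))
E
```

```text
11.95 [510.  306.4 118.2] F [ 0.1 -0.3 -1.4] w 44.6 axis [-0.0743 -0.0112 -0.9972] y [ 0.298 -0.955 -0.011] j [0.34 0.59 1.29 0.01 1.34 1.6 ]
tool shift [13.2 -0.6 -0.7] 13.2
```

View pics/pad1.png

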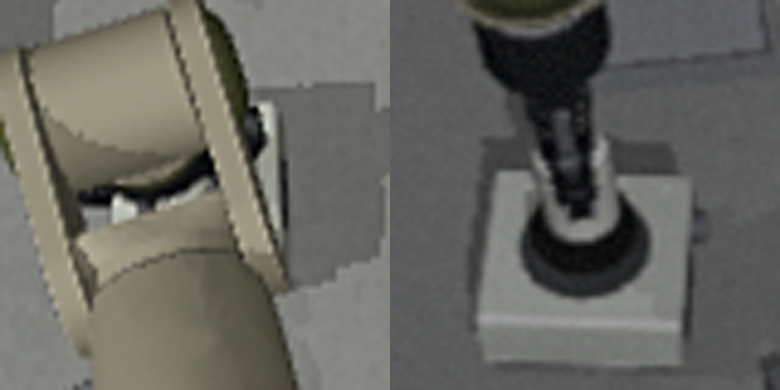

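The side crop shows the bottle foot at (580,225) just above the pad, whose centre is at (588,245). That is centred once the remaining height is allowed for. Next I press.

```bash
g(){ python3 go.py | sed 's/j \[.*//'; }
python3 -m crank '[[[0,4,0,0,0],[0,4,0,0,0],[0,4,0,0,0],[0,4,0,0,0]]]'>/dev/null; g
python3 -m crank '[[[0,3,0,0,0],[0,3,0,0,0]]]'>/dev/null; g
python3 -m crank '[[[0,2,0,0,0]]]'>/dev/null; g
```

```text
12.45 [510.1 306.7 103.5] F [-0.2  0.2  1.9] w 44.4 axis [-0.0694 -0.0095 -0.9975] y [ 0.298 -0.954 -0.012] 
12.65 [510.1 306.7  98. ] F [-0.3 -0.8  5.6] w 44.2 axis [-0.0676 -0.0091 -0.9977] y [ 0.298 -0.955 -0.012] 
12.75 [510.1 306.7  96.2] F [-1.  -0.5  6.1] w 44.0 axis [-0.0671 -0.0089 -0.9977] y [ 0.298 -0.955 -0.011]
```

```bash
g(){ python3 go.py | sed 's/j \[.*//'; }
python3 -m crank '[[[0,2,0,0,0]]]'>/dev/null; g
python3 -m crank '[[[0,2,0,0,0]]]'>/dev/null; g
python3 -m crank '[[[0,1.5,0,0,0]]]'>/dev/null; g
```

```text
12.85 [510.1 306.7  94.6] F [-3.2 -1.4 11.8] w 44.6 axis [-0.0664 -0.0088 -0.9978] y [ 0.298 -0.954 -0.011] 
12.95 [510.2 306.7  94.3] F [-7.  -3.1 23.4] w 44.5 axis [-0.0649 -0.0085 -0.9979] y [ 0.298 -0.954 -0.011] 
13.05 [510.1 306.7  94.5] F [-4.1 -3.2 14. ] w 44.7 axis [-0.0635 -0.0082 -0.9979] y [ 0.298 -0.954 -0.011]
```

```bash
g(){ python3 go.py | sed 's/j \[.*//'; }
python3 -m crank '[[[0,1.5,0,0,0],[0,1.5,0,0,0],[0,1.5,0,0,0]]]'>/dev/null; g
python3 -m crank '[[[0,1.5,0,0,0],[0,1.5,0,0,0],[0,1.5,0,0,0],[0,1.5,0,0,0]]]'>/dev/null; g
python3 - <<'E'
from workcell import cams;import cv2,numpy as np
s=cams.snapshot("side");u,v=260,245
cv2.imwrite("pics/pad2.png",cv2.resize(s["image"][v-40:v+40,u-40:u+40],(480,480),interpolation=2))
E
python3 -m crank '[[[0,1.5,0,0,0],[0,1.5,0,0,0],[0,1.5,0,0,0]]]'>/dev/null; g
```

```text
13.35 [510.  306.7  94.5] F [-4.9 -1.3 14.4] w 44.6 axis [-0.0596 -0.0076 -0.9982] y [ 0.299 -0.954 -0.011] 
13.75 [509.8 306.6  94.4] F [-3.7 -2.  13.7] w 44.6 axis [-0.0545 -0.0066 -0.9985] y [ 0.299 -0.954 -0.01 ] 
14.1 [509.7 306.6  94.4] F [-4.6 -2.3 13.9] w 44.9 axis [-0.0505 -0.0059 -0.9987] y [ 0.3   -0.954 -0.01 ]
```

View pics/pad2.png

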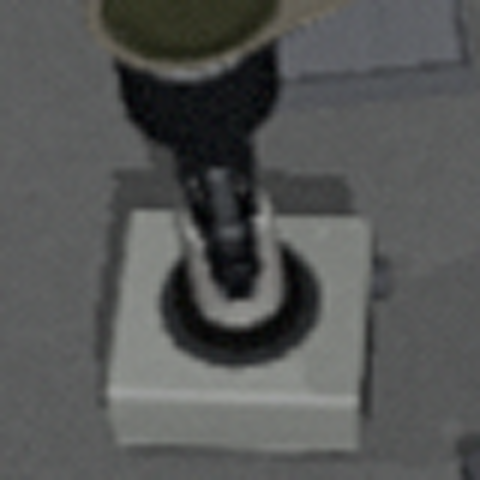

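The side view shows the pad pushed down close to the box top, with the bottle standing on it near the pad's middle at (235,310). Force and height confirm the stop. I'll lift and work out the tray position.

```bash

python3 -m crank '[[[0,-4,0,0,0],[0,-8,0,0,0],[0,-12,0,0,0],[0,-12,0,0,0],[0,-12,0,0,0],[0,0,0,0,0]]]'>/dev/null
python3 - <<'E'
from h import *
a=np.load("top0.npz");b=np.load("side0.npz")
print(ray(a,293,211,15),ray(b,274.5,204,15))
for s,(x0,y0,x1,y1) in((a,(262,180,325,240)),(b,(245,180,302,226))):
    C=cloud(s)[y0:y1,x0:x1];m=((C[...,2]>13)&(C[...,2]<22)).astype(np.uint8)
    Q=C[m>0][:,:2]; c=np.median(Q,0)
    Q=Q[np.abs(Q-c).max(1)<95];print(np.percentile(Q,[3,97],axis=0).mean(0))
E
python3 go.py 492 50 130
```

```text
[494.93632404  44.07825223  15.        ] [494.34461556  54.18268606  15.        ]
[496.6882055   53.08599401]
[493.38784804  51.29865167]
14.7 [512.1 307.  145.8] F [-0.9 -0.5 -2.7] w 44.2 axis [-0.0509 -0.0058 -0.9987] y [ 0.3   -0.954 -0.01 ] j [0.34 0.55 1.26 0.01 1.38 1.6 ]
tool shift [ 18.3 239.3  95.4] 258.2
```

```bash

python3 -m crank '[[[0,0,14,5.5,0],[0,0,14,5.5,0],[0,0,14,5.5,0],[0,0,14,5.5,0],[0,0,14,5.5,0],[0,0,14,5.5,0],[0,0,14,5.5,0],[0,0,14,5.5,0],[0,0,14,5.5,0],[0,0,14,5.5,0],[0,0,14,5.5,0],[0,0,14,5.5,0],[0,0,14,5.5,0],[0,0,14,5.5,0],[0,0,14,5.5,0],[0,0,14,5.5,0],[0,0,0,0,0]]]'>/dev/null
python3 go.py 496 50 50
```

```text
16.4 [491.4  43.1 147.4] F [ 1.  -0.1 -1.4] w 44.2 axis [-0.0527 -0.0072 -0.9986] y [ 0.296 -0.955 -0.009] j [-0.15  0.39  1.55 -0.02  1.25  1.13]
tool shift [ 96.9  -4.4 -11.6] 97.7
```

Descend to about 15 mm above touching (TCP at about 31 when the foot is on the floor).

```bash

python3 -m crank '[[[0,12,-1,-2,0],[0,12,-1,-2,0],[0,12,-1,-2,0],[0,12,-1,-2,0],[0,12,0,-2,0],[0,12,0,-2,0],[0,12,0,0,0],[0,8,0,0,0],[0,0,0,0,0]]]'>/dev/null
python3 go.py 496 50 32
python3 - <<'E'
from workcell import cams;import cv2,numpy as np
s=cams.snapshot("side");u,v=275,195
cv2.imwrite("pics/tray1.png",cv2.resize(s["image"][v-40:v+40,u-40:u+40],(480,480),interpolation=2))
E
```

```text
17.3 [496.9  49.6  52.7] F [ 0.  -0.6 -2. ] w 44.1 axis [-0.0489 -0.006  -0.9988] y [ 0.295 -0.956 -0.009] j [-0.13  0.53  1.65 -0.01  1.01  1.15]
tool shift [20.7 -0.4 -0.3] 20.7
```

View pics/tray1.png

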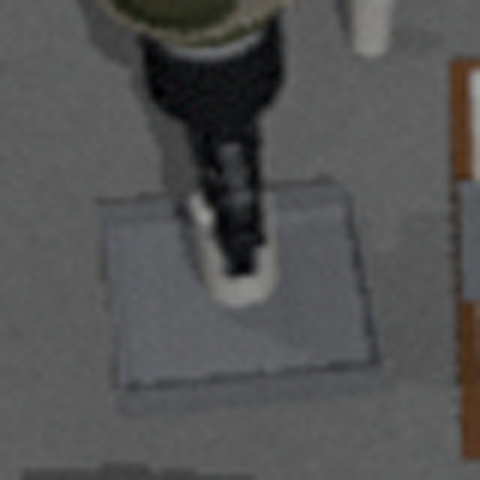

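The bottle hangs over the tray's middle, with its foot at (240,295) and the tray spanning (105..375, 185..400). I'll lower it gently.

```bash
g(){ python3 go.py | sed 's/j \[.*//'; }
python3 -m crank '[[[0,4,0,0,0],[0,4,0,0,0],[0,4,0,0,0],[0,3,0,0,0],[0,0,0,0,0]]]'>/dev/null; g
python3 -m crank '[[[0,2,0,0,0],[0,2,0,0,0]]]'>/dev/null; g
python3 -m crank '[[[0,1.5,0,0,0]]]'>/dev/null; g
```

```text
17.85 [497.3  49.4  38.5] F [ 0.7  1.  -1.7] w 44.2 axis [-0.0448 -0.0065 -0.999 ] y [ 0.295 -0.955 -0.007] 
18.05 [497.3  49.4  34.5] F [ 0.3 -0.2 -1.5] w 44.8 axis [-0.0443 -0.0065 -0.999 ] y [ 0.295 -0.955 -0.007] 
18.15 [497.2  49.3  32.9] F [-0.3 -0.1 -2.9] w 44.8 axis [-0.0442 -0.0065 -0.999 ] y [ 0.295 -0.955 -0.007]
```

```bash
g(){ python3 go.py | sed 's/j \[.*//'; }
for i in 1; do python3 -m crank '[[[0,1.5,0,0,0]]]'>/dev/null; g; done
python3 -m crank '[[[0,1,0,0,0]]]'>/dev/null; g
python3 -m crank '[[[0,1,0,0,0]]]'>/dev/null; g
python3 -m crank '[[[0,1,0,0,0]]]'>/dev/null; g
```

```text
18.25 [497.2  49.3  31.4] F [-5.2 -0.6 14.7] w 44.8 axis [-0.0441 -0.0066 -0.999 ] y [ 0.295 -0.955 -0.007] 
18.35 [497.2  49.3  31.3] F [-5.9 -0.4 21.8] w 44.9 axis [-0.0436 -0.0068 -0.999 ] y [ 0.295 -0.955 -0.006] 
18.45 [497.2  49.3  31.3] F [-3.8  0.3 12.8] w 44.5 axis [-0.043  -0.007  -0.9991] y [ 0.295 -0.955 -0.006] 
18.55 [497.2  49.3  31.4] F [-4.1 -0.5 11.2] w 44.7 axis [-0.0421 -0.0072 -0.9991] y [ 0.295 -0.955 -0.006]
```

```bash

python3 -m crank '[[[0,0,0,0,0],[0.55,0,0,0,0],[0.65,0,0,0,0],[0.8,0,0,0,0],[0.9,0,0,0,0],[0.9,0,0,0,0],[0.9,0,0,0,0]]]'>/dev/null; python3 go.py
python3 -m crank '[[[0.9,-5,0,0,0],[0.9,-10,0,0,0],[0.9,-20,0,0,0],[0.9,-25,0,0,0],[0.9,-30,0,0,0],[0.9,-30,0,0,0],[0.9,-30,0,0,0],[0.9,0,0,0,0]]]'>/dev/null; python3 go.py
```

```text
19.25 [497.7  49.2  31.8] F [ 0.3  0.4 -0.1] w 76.8 axis [-0.0405 -0.0074 -0.9992] y [ 0.295 -0.955 -0.005] j [-0.13  0.56  1.68 -0.02  0.95  1.15]
20.05 [503.7  50.5 192.6] F [ 0.4 -0.4 -0.3] w 76.6 axis [-0.0385 -0.0076 -0.9992] y [ 0.295 -0.955 -0.004] j [-0.13  0.36  1.46 -0.01  1.37  1.15]
```

```bash
python3 - <<'E'
from workcell import cams;import cv2,numpy as np
from h import *
s=cams.snapshot("side");u,v=265,220
C=cloud(s)[150:240,240:310].reshape(-1,3)
for lo,hi in((88,98),(25,66)):
    Q=C[(C[:,2]>lo)&(C[:,2]<hi)&(np.hypot(C[:,0]-494,C[:,1]-50)<60)];print(len(Q),((Q.min(0)+Q.max(0))/2).round(1),np.ptp(Q,axis=0).round(1))
P=cloud(s)[235:282,235:288].reshape(-1,3);P=P[(P[:,2]>71)&(P[:,2]<86)];print("pad",np.median(P[:,2]))
cv2.imwrite("pics/end.png",cv2.resize(s["image"][v-80:v+80,u-80:u+80],(600,600),interpolation=2))
E
```

```text
64 [493.1  47.8  92.8] [31.4 34.5  9.5]
112 [494.   63.1  45.3] [46.5 29.9 40.1]
pad 78.26679920137262
```

View pics/end.png

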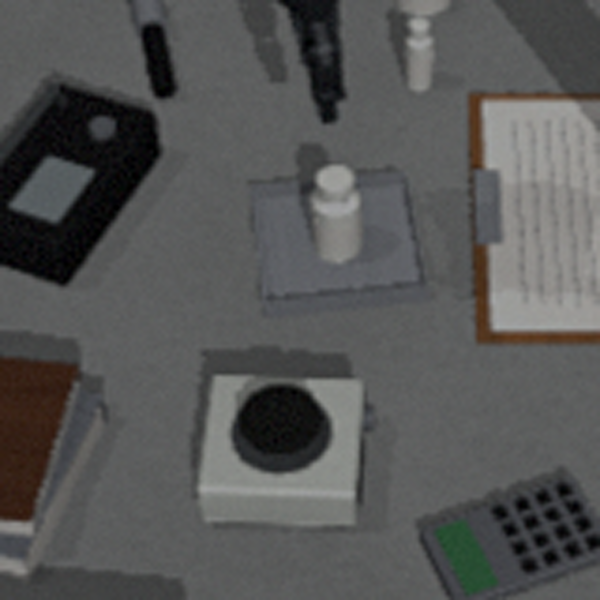

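The bottle stands upright in the tray at (337,215), clear of the walls. The pad is up again at (282,425), and the gripper is well clear.

```bash
python3 -c "
from workcell import arm;print(arm.sign_off())"
```

```text
the job is handed in; nothing more can be done
None
```

I pressed the sample bottle down onto the black pad of the white mixer, lifted it off, stood it in the steel tray and let go. The job was handed in at about 20 s of the 58 s allowed.

- **Press:** the pad was held at its stop for about 1.2 s. The tool stopped going down at z 94.4 mm, and the force rose to 23 N, then held at about 14 N. A full press should stop at about 94 mm.
- **Set-down:** I lowered the bottle in steps of 1 to 2 mm until it touched the tray floor, with a peak force of about 22 N.
- **Final check:** the last picture shows the bottle upright near the tray's centre, with its cap at about (493, 48) mm. The pad is back up at 78 mm, and the gripper is open and well clear.

**Tool tilt:** the tool leaned up to about 4° while carrying the bottle and about 3–4° during the press, and the moves could not correct this directly. The lean was mostly about the line between the jaws, so the bottle could level itself against the pad and the tray floor. I did not measure the bottle's own tilt during the press.

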